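Fit the fuse carrier back into the pallet-truck charger

TASK

Put the larger of the two standing fuse carriers back into the empty round bayonet socket on the charger: lugs into the slots, push it in against the spring, twist it clockwise to the stop and let the spring lift it into its notch, so that it stays locked and upright when you let go. Feel your way and work gently, never forcing the carrier against the socket, and leave the smaller carrier, the tape roll, the screwdriver and the stapler where they are.

Things in the scene. Friction and masses are not known exactly. Their poses are not given: they have to be found in the camera images.
- carrier: The larger fuse carrier, loose, about 0.16 kg, standing upright, 65 mm tall. Origin at the centre of its underside, z up its axis. White ceramic barrel of 28 mm diameter, z = 0 to 32 mm, bottom edge bevelled 1.5 mm; black round cap of 46 mm diameter, z = 32 to 39 mm; grip bar on top. A half turn about z makes no difference.
- carrier_bar (a point): Centre of the carrier's black grip bar, 52 mm above its underside; axes as the carrier's. The bar stands on the cap along x, in line with the lugs: 44 mm long (x), 12 mm wide (y, pinch it across this), 26 mm high.
- carrier_lugs (a point): Point on the carrier's axis at the middle height of its two brass lugs, 13 mm above its underside. The lugs stick out of the barrel at +x and -x to 20 mm from the axis, each 7 mm wide (y) and 6 mm high (10 to 16 mm above the underside).
- socket_mouth (a point): Centre of the top face of the socket, 117 mm above the bench; axes as the charger's. The socket is a white ceramic collar, 60 mm across, 42 mm high, bore 30.4 mm. Its rim has two opposite slots, open to 22 mm from the axis, for the lugs (play 0.1 rad each way). They lie within 0.55 rad of the charger's x axis: the collar is clamped at an unreported angle; find them by feel or by eye.
- spring_top (a point): Point on the socket's axis 15 mm below the mouth: top of the flat spring plate, free. The carrier's underside meets it with its lugs 5 mm into the slots; pushing on takes 3 N plus 0.5 N per mm, to a hard stop 29.5 mm below the mouth (10 N). Outside the slots the lugs stand on the rim, underside only 10 mm below the mouth. An unlocked carrier is pushed back up to here.
- turn_depth (a point): Point on the socket's axis 28 mm below the mouth: a good depth for the carrier's underside while turning (beyond 26 mm the lugs clear the ridge beside each slot). It turns clockwise seen from above only: 0.85 rad from the middle of the slot the lugs are past the ridge and under the notches, at 1.0 rad a solid stop (bears 0.5 N m). The other way is blocked.
- locked_seat (a point): Point on the socket's axis 22 mm below the mouth: here the carrier's underside rests when locked, its lugs lifted by the spring into the notches under the rim, the cap's underside 10 mm above the collar. Under the ridge, not yet in the notch, it stays 4 mm lower.
- charger: The fixed battery charger: flat grey box 200 mm (x) by 300 mm (y), lid 75 mm above the bench. Origin at the centre of its footprint on the bench, z up. The socket's axis is at x = 0, y = +60 mm of this frame; a low blanked fuse way (black disc of 50 mm diameter, 22 mm high with its ridge, no hole) is at x = +45, y = -20 mm.
- small_carrier: Bystander: the smaller fuse carrier, like the other but with a barrel of 19 mm and a cap of 31 mm diameter, also 65 mm tall, standing upright near it; it does not belong in this socket. Origin at the centre of its underside.
- tape_roll: Bystander: a cardboard ring lying flat, 90 mm outside diameter, 48 mm high, origin at the centre of its underside.
- screwdriver: Bystander: a screwdriver lying on the bench near the robot.
- stapler: Bystander: a desk stapler, 150 mm long, 42 mm high, lying to the right.
Mind the look-alikes: they are no part of the job. What is shaped like the carrier but turquoise is not meant.

How it is judged (in metres and radians):
On the way, in this order (a step that is already met when the one before it is completed fails the run):
1. the carrier is lifted off the bench (height (world z) of carrier above 0.03 m), for 0.1 s.
2. the carrier is in the socket, pushed in past the ridge against the spring (z of carrier in the frame of socket_mouth below -0.0255 m and horizontal distance between carrier and socket_mouth below 0.005 m), for 0.1 s.
At the end, for the whole second after the job is handed in: The larger carrier sits locked in the socket: its underside 22 mm (+-1.7 mm) below the collar's top (lifted by the spring into the notches, neither still pressed in under the ridge nor sprung back up), on the socket's axis within 4 mm, upright within 0.09 rad, at rest and let go (z of carrier in the frame of socket_mouth between -0.0237 and -0.0203 m and horizontal distance between carrier and socket_mouth below 0.004 m and angle between carrier's own z axis and vertical below 0.09 rad and linear speed of carrier below 0.01 m/s and contact force between the fingers and carrier below 0.1 N); the robot touches nothing.
It fails at once if the carrier is forced against the charger or its socket (more than 60 N) (contact force between carrier and charger above 60 N).
It fails at once if another thing on the bench is shifted by more than 30 mm (distance of any of small_carrier, tape_roll, screwdriver, stapler from where it was at the start of the episode above 0.03 m).
It fails at once if the smaller carrier is tipped over (angle between small_carrier's own z axis and vertical above 0.5 rad).
It also fails if it takes over 67 s, if anything falls off the work surface, if the arm or the gripper's body presses on something with over 40 N, if the wrist force passes 120 N, or if a joint passes its speed limit or range.

ROBOT

A 6-joint arm with a two-finger parallel gripper is mounted at the origin on the work surface. World frame = base frame: x ahead of the robot, y to its left, z up, the work surface at z = 0. Lengths are in mm, angles in rad, forces in N, time in s.
With the tool pointing down it reaches from about 350 to 875 mm from the base axis. Payload 4.2 kg.
Tool frame: the origin (TCP) lies at the very end of the fingers, on their centre line; the grasp point (between the pads) lies arm.hold_point_z behind it (arm.hold_point_z is the distance from the TCP to the grasp point, in mm); y points along the fingers, x is the direction in which the jaws open and shut, and the axes are right-handed (so a half turn about y gives the same grasp; the last joint's range is limited). The gripper opens to 85 mm and grips with 20 to 120 N. Pads are 22 mm wide; open, the fingers measure 114 mm over their backs; the gripper's body (76 mm by 85 mm) begins 54 mm behind the grasp point. The pads swing forward as they close: fully open they stand 13 mm farther back than shut.
Start: joints at [-0.959, 0.385, 0.008, 0, -1.194, -0.259], TCP at [215.969, -586.478, 231.312] pointing down, gripper open.
Joint ranges: [-3.14, 3.14], [-1.21, 2.06], [-1.07, 1.41], [-3.16, 2.05], [-2.99, -0.16], [-3.1, 3.1]. Speed limits (rad/s): [2.79, 2.79, 3.14, 3.14, 3.14, 3.14].

INTERFACE

Orientations are given as a unit quaternion [x, y, z, w].
In Python, from bench import arm gives the robot as it stands.
- The arm moves only by the shell command python3 -m creep 'ROWS'. ROWS is JSON, a list of rows, each a list of 3 entries, a list of its own where there are three numbers: the shift along the world's x, y, z in mm, then the turn, a rotation vector about the world's x, y, z in rad, then the gripper command: -1 is shut, 1 is fully open, values between are in proportion. In form: [[[dx, dy, dz], [wx, wy, wz], jaw], ...]. A call has 1 to 12 rows; each row is the pose to reach, as a shift and turn from the pose commanded when the call began; what a row does not reach only later rows make up. A row lasts 1/12 s, in which the tool goes at most 41.7 mm and 7.16 degrees, less where a joint would pass 70% of its speed; a pose out of reach is approached as far as the arm can. A call with a gripper value outside its range is refused whole. The fingers move at their own pace and stop on an object; the grip force is fixed at half the most. Time passes only in rows, so rows that repeat a pose let the fingers close. It gives the time, the measured TCP pose, the force and the opening at its end, in the units of the state.
- arm.read_state(): the state, without advancing time (a new reading comes with each control period).
- arm.get_image(name): name is "scene" or "side" or "wrist"; returns (picture, depth): 480x640x3 uint8, red, green, blue; 480x640 float32, mm along the optical axis (not along the pixel's ray), 0 where there is no reading.
- arm.camera_params(name): a dict with "camera_matrix" (3x3 intrinsics, pixels), "extrinsics" (4x4, takes a point from world to camera coordinates); the wrist camera has in their place "T_tool_cam" (4x4, takes a point from camera to tool coordinates, whose origin is the TCP and whose axes are the tool frame's). Camera axes: x right, y down, z forward; pixel columns grow to the right and rows downward; lengths in mm; the calibration is good to about 2 mm. The wrist camera is an equidistant fisheye: a pixel r from the principal point sees the ray r / f radians off the axis. A picture is of the moment at which its call begins: read the wrist's pose just before it. camera_params takes no time and is no camera call.
- arm.job_done(): hands the job in, once; it reports no verdict.
The state is a dict: "clock": time; "joints": joint angles; "joint_vel": joint speeds; "joint_efforts": joint torques, N m; "position": TCP position; "ee_rot": TCP orientation; "contact_force": force on the tool from outside, world axes, zero at the start; "wrist_torque": the same for the moment, N m; "gripper_width": finger opening in mm.
Only numpy, scipy, OpenCV 4.12 (cv2) and the standard library are available. Lean on these libraries where they do the work, as an engineer would, in place of code of your own. Each camera call takes 0.05 s, during which the arm holds its last target.

## Working session

There is one attempt and no reset: what is moved stays moved. The work goes in short steps, Python scripts to look and compute and a shell command to move; the robot and the scene stay as the last step left them, time stands still between calls to the robot, and variables do not carry over. Pictures are saved under pics/ and viewed, and the job is handed in when it is done.

```bash
mkdir -p pics; ls; python3 - <<'E'
from bench import arm
import cv2,numpy as np
np.set_printoptions(precision=4,suppress=True)
print(arm.hold_point_z); print(arm.read_state())
for n in ["scene","side","wrist"]:
    im,d=arm.get_image(n); cv2.imwrite(f"pics/{n}0.png",im[:,:,::-1]); np.savez(f"pics/{n}0.npz",im=im,d=d); print(n,arm.camera_params(n))
E
```

```text
pics
18.700000000000003
{'clock': 0.0, 'joints': array([-0.9594,  0.3856,  0.0066, -0.0005, -1.194 , -0.2586]), 'joint_vel': array([-0.0016,  0.    ,  0.0013,  0.0004,  0.0016,  0.0005]), 'joint_efforts': array([  0.    , -39.2291,  18.84  ,   4.1862,  -0.0046,  -0.    ]), 'position': array([ 215.771 , -585.9333,  230.2012]), 'ee_rot': array([ 0.4039,  0.5804, -0.5795, -0.4052]), 'contact_force': array([-0.0664,  0.3688, -1.1995]), 'wrist_torque': array([ 0.0228,  0.0065, -0.0196]), 'gripper_width': 85.66646582882011}
scene {'camera_matrix': array([[595.9576,   0.    , 308.3658],
       [  0.    , 595.9576, 248.5843],
       [  0.    ,   0.    ,   1.    ]]), 'extrinsics': array([[   0.7903,    0.6127,    0.002 , -330.3391],
       [   0.4552,   -0.585 ,   -0.6712, -241.2508],
       [  -0.4101,    0.5313,   -0.7413, 1547.3431],
       [   0.    ,    0.    ,    0.    ,    1.    ]])}
side {'camera_matrix': array([[516.6662,   0.    , 318.8641],
       [  0.    , 516.6662, 231.0242],
       [  0.    ,   0.    ,   1.    ]]), 'extrinsics': array([[ -0.8887,  -0.4585,  -0.0028, 366.8578],
       [ -0.2443,   0.4787,  -0.8433, 251.5868],
       [  0.388 ,  -0.7488,  -0.5374, 931.61  ],
       [  0.    ,   0.    ,   0.    ,   1.    ]])}
wrist {'camera_matrix': array([[371.6483,   0.    , 318.7872],
       [  0.    , 371.6483, 236.649 ],
       [  0.    ,   0.    ,   1.    ]]), 'T_tool_cam': array([[   1.    ,   -0.0007,   -0.0005,    0.1112],
       [   0.0003,   -0.2876,    0.9578, -143.2301],
       [  -0.0008,   -0.9578,   -0.2876,   73.0984],
       [   0.    ,    0.    ,    0.    ,    1.    ]])}
```

View pics/scene0.png

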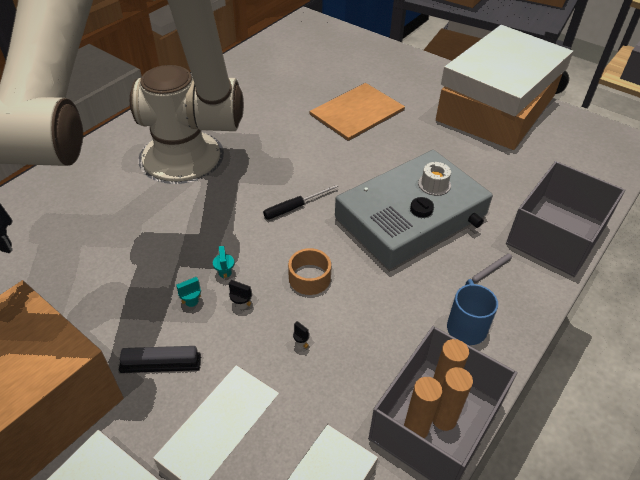

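View pics/side0.png

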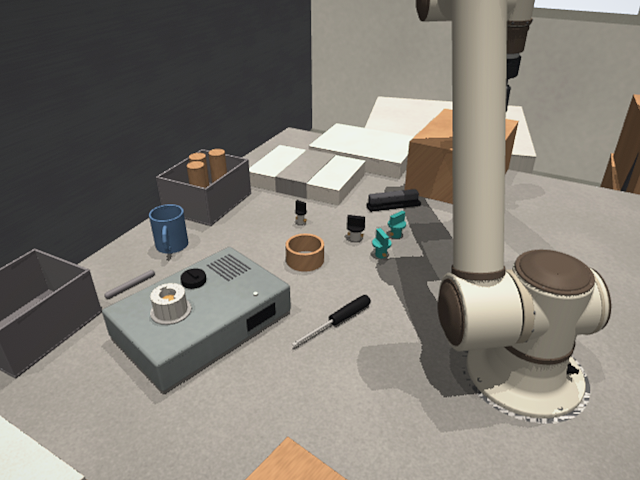

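View pics/wrist0.png

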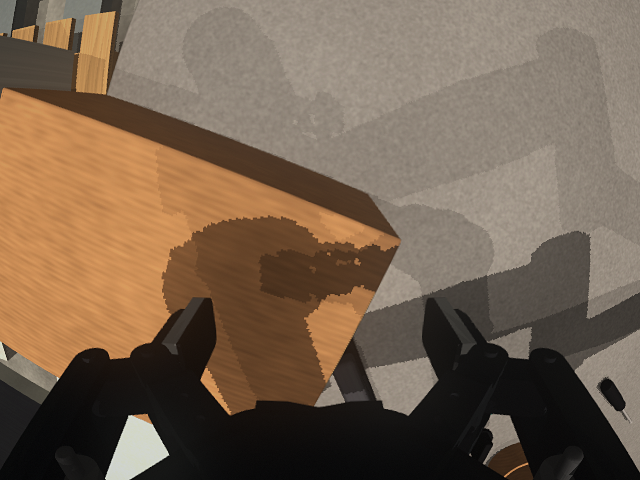

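In the scene view, the look-alikes are:
- the black carrier at (240,292), wide cap
- the black carrier at (301,333), narrow
- the turquoise ones at (190,291) and (224,262)
- the blanked way at (422,207) on the charger

The socket is at (436,176). By its colour and wide cap I choose (240,292), and I'll check that in a close crop.

```bash
cat > h.py <<'E'
import numpy as np,cv2
from bench import arm
from scipy.spatial.transform import Rotation as R
np.set_printoptions(precision=2,suppress=True)
def cloud(n,d):
    p=arm.camera_params(n);K=p["camera_matrix"];E=p["extrinsics"]
    v,u=np.mgrid[:480,:640]
    c=np.stack([(u-K[0,2])/K[0,0]*d,(v-K[1,2])/K[1,1]*d,d],-1)
    return (c-E[:3,3])@E[:3,:3]
def proj(n,P):
    p=arm.camera_params(n);E=p["extrinsics"];c=np.asarray(P)@E[:3,:3].T+E[:3,3];q=c@p["camera_matrix"].T
    return q[...,:2]/q[...,2:]
def ray(n,uv,z):
    p=arm.camera_params(n);K=p["camera_matrix"];E=p["extrinsics"]
    r=np.linalg.inv(K)@[uv[0],uv[1],1]@E[:3,:3]; o=-E[:3,:3].T@E[:3,3]
    return o+r*(z-o[2])/r[2]
E
python3 - <<'E'
from h import *
a=np.load("pics/scene0.npz");b=np.load("pics/side0.npz")
big=lambda im,x0,y0,x1,y1,s: cv2.resize(im[y0:y1,x0:x1,::-1],None,fx=s,fy=s,interpolation=cv2.INTER_CUBIC)
A=big(a["im"],160,230,330,360,4); cv2.imwrite("pics/c1.png",A[:600,:800])
cv2.imwrite("pics/c2.png",big(b["im"],280,180,420,280,5))
cv2.imwrite("pics/c3.png",np.hstack([big(a["im"],405,145,475,225,5),big(b["im"],130,255,210,335,5)]))
for n,f,box in [("scene",a,(215,275,260,315)),("scene",a,(285,318,316,350)),("side",b,(340,208,370,245)),("side",b,(290,195,312,228))]:
    P=cloud(n,f["d"]);x0,y0,x1,y1=box
    q=P[y0:y1,x0:x1].reshape(-1,3); im=f["im"][y0:y1,x0:x1].reshape(-1,3)
    for lo,hi in [(32,40),(41,58),(58,75)]:
        m=(q[:,2]>lo)&(q[:,2]<hi); 
        if m.sum()>3: print(n,box,lo,m.sum(),q[m].mean(0),q[m].min(0),q[m].max(0))
    m=(q[:,2]>45)
    w,v=np.linalg.eigh(np.cov(q[m,:2].T)); print("bar dir",v[:,1],np.sqrt(w))
E
```

```text
scene (215, 275, 260, 315) 32 105 [ 452.6  -272.83   38.23] [ 428.39 -284.5    32.97] [ 470.4  -246.56   40.  ]
scene (215, 275, 260, 315) 41 135 [ 452.8  -267.23   48.03] [ 428.47 -285.96   41.15] [ 470.54 -250.01   57.74]
scene (215, 275, 260, 315) 58 155 [ 449.11 -262.82   64.63] [ 425.08 -273.56   58.04] [ 471.03 -250.69   71.59]
bar dir [-0.75  0.66] [ 11.19 116.88]
scene (285, 318, 316, 350) 32 67 [ 607.68 -271.31   37.89] [ 589.18 -279.62   33.35] [ 620.39 -255.27   40.  ]
scene (285, 318, 316, 350) 41 76 [ 607.02 -268.78   48.91] [ 589.64 -280.6    41.12] [ 620.67 -253.59   57.83]
scene (285, 318, 316, 350) 58 93 [ 606.12 -265.78   64.53] [ 591.2  -270.45   58.1 ] [ 620.6  -259.21   69.95]
bar dir [-0.63  0.78] [  6.84 114.22]
side (340, 208, 370, 245) 32 99 [ 441.2  -246.68   36.73] [ 422.61 -268.71   32.31] [ 467.88 -234.08   39.93]
side (340, 208, 370, 245) 41 107 [ 442.85 -253.85   49.76] [ 421.45 -266.38   41.07] [ 463.55 -245.67   57.72]
side (340, 208, 370, 245) 58 77 [ 444.41 -256.81   62.44] [ 422.91 -267.73   58.36] [ 466.8  -246.97   67.29]
bar dir [-0.39  0.92] [ 12.4  146.25]
side (290, 195, 312, 228) 32 43 [ 598.47 -253.31   36.85] [ 586.59 -265.27   32.24] [ 617.15 -244.43   39.94]
side (290, 195, 312, 228) 41 62 [ 600.43 -258.07   49.62] [ 586.83 -266.62   41.52] [ 616.93 -250.75   57.9 ]
side (290, 195, 312, 228) 58 41 [ 601.22 -259.78   62.51] [ 587.13 -269.15   58.37] [ 617.24 -250.24   65.95]
bar dir [-1.    0.05] [3.26 9.14]
```

View pics/c1.png

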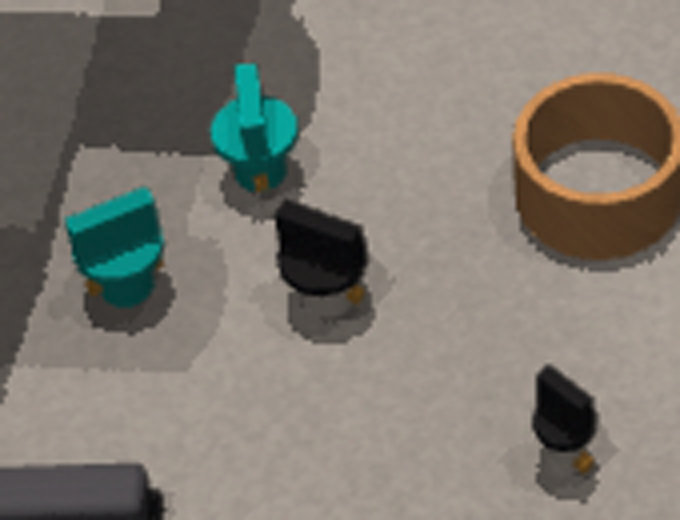

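View pics/c2.png

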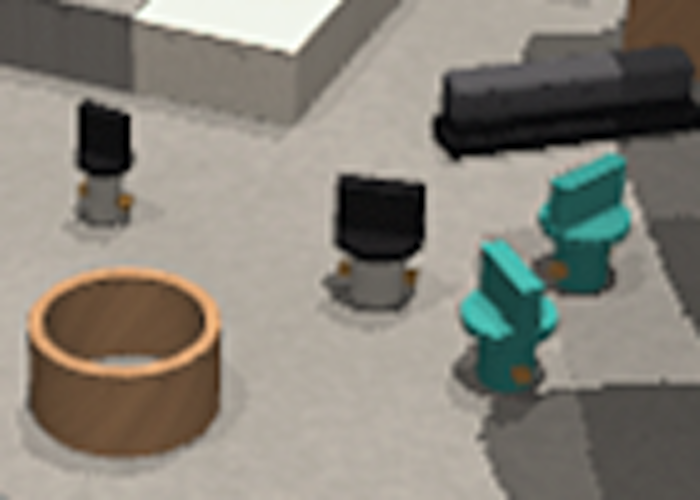

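View pics/c3.png

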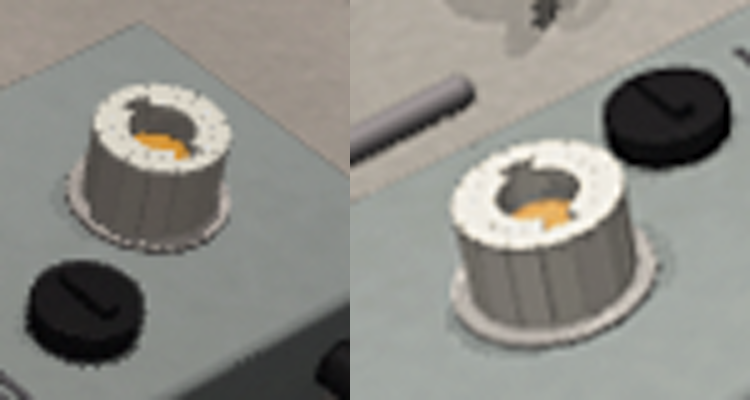

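The crop confirms it: the black carrier at (240,292) scene / (355,226) side has the wide cap and a whitish barrel with brass lugs. The socket shows its slots at about (432,166) and (443,175) in the scene view. Next I measure its centre and slot angle.

```bash
python3 - <<'E'
from h import *
F={n:np.load(f"pics/{n}0.npz") for n in("scene","side")}
def rect(n,box,z,res,span):
    # orthophoto onto plane z
    x0,y0=box
    N=int(2*span/res)
    xs=x0-span+res*np.arange(N); ys=y0+span-res*np.arange(N)
    X,Y=np.meshgrid(xs,ys); uv=proj(n,np.stack([X,Y,np.full_like(X,z)],-1)).astype(np.float32)
    return cv2.remap(F[n]["im"][:,:,::-1].copy(),uv[...,0],uv[...,1],cv2.INTER_CUBIC)
for n,c in (("scene",(436,170)),("side",(168,295))):
    im=F[n]["im"].astype(int); P=cloud(n,F[n]["d"])
    m=(im.min(2)>185); q=np.zeros_like(m); q[c[1]-30:c[1]+30,c[0]-30:c[0]+30]=1; m&=q
    print(n,"white",m.sum(),np.median(P[m],0))
    cs,_=cv2.findContours(m.astype(np.uint8),cv2.RETR_EXTERNAL,cv2.CHAIN_APPROX_NONE)
    k=max(cs,key=cv2.contourArea)[:,0]; w=np.array([ray(n,p,117) for p in k])[:,:2].astype(np.float32)
    h=cv2.convexHull(w); print(" ellipse",cv2.fitEllipse(h)," enc",cv2.minEnclosingCircle(h))
    print(" carrier guesses barbox")
s=ray("scene",(436,175),117);print(s)
A=[rect(n,s[:2],117,.2,40) for n in F]
B=[rect(n,(446,-260),65,.2,40) for n in F]
cv2.imwrite("pics/r1.png",np.hstack(A)); cv2.imwrite("pics/r2.png",np.hstack(B))
E
```

```text
scene white 189 [606.85 224.72 118.  ]
 ellipse ((606.4917602539062, 225.8037567138672), (55.890380859375, 57.58366775512695), 109.93071746826172)  enc ((606.5519409179688, 225.54855346679688), 29.06817626953125)
 carrier guesses barbox
side white 387 [607.43 225.08 116.44]
 ellipse ((605.94970703125, 224.47079467773438), (59.0249137878418, 60.03451156616211), 41.99650192260742)  enc ((606.1857299804688, 224.38238525390625), 30.515602111816406)
 carrier guesses barbox
[613.26 209.26 117.  ]
```

View pics/r1.png

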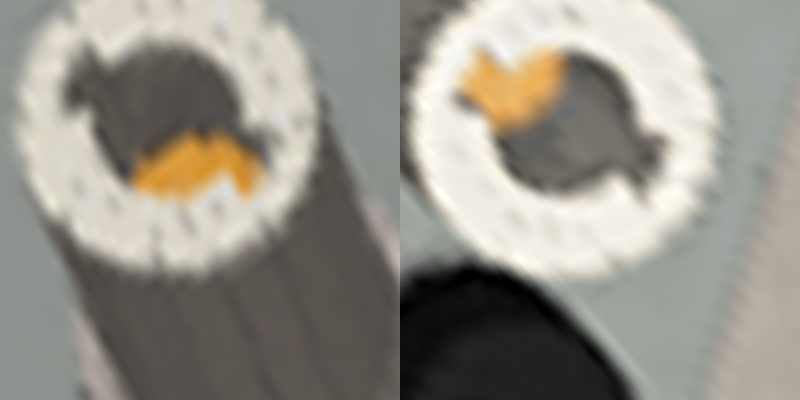

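View pics/r2.png

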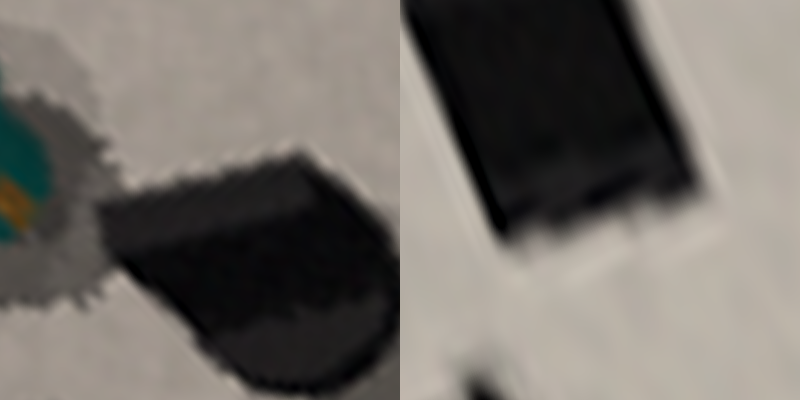

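Socket centre is about (606.3, 225.2) at z≈117, and the two views agree to 1.5 mm. Slot direction is about -0.38 rad in the world frame. Carrier bar centre is about (446, -258) and its long axis is at about +0.25 rad. Next is the tool yaw.

```bash
python3 - <<'E'
from h import *
s=arm.read_state();M=R.from_quat(s["ee_rot"]).as_matrix();print(M)
print("jaw yaw",np.arctan2(M[1,0],M[0,0]),"j",s["joints"])
print("shift",np.array([446,-258,200])-s["position"])
F={n:np.load(f"pics/{n}0.npz") for n in("scene","side")}
for n in F: print(n,ray(n,(422,205) if n=="scene" else (194,276),96))
E
```

```text
[[-0.35 -0.   -0.94]
 [ 0.94  0.   -0.35]
 [ 0.   -1.    0.  ]]
jaw yaw 1.9234922174469435 j [-0.96  0.39  0.01 -0.   -1.19 -0.26]
shift [230.2  328.09 -30.48]
scene [629.02 127.74  96.  ]
side [614.87 141.53  96.  ]
```

```bash
python3 -m creep '[[[23,33,0],[0,0,0],1],[[46,66,0],[0,0,0],1],[[69,99,0],[0,0,-0.02],1],[[92,132,0],[0,0,-0.04],1],[[115,165,0],[0,0,-0.06],1],[[138,197,-10],[0,0,-0.08],1],[[161,230,-20],[0,0,-0.1],1],[[184,263,-30],[0,0,-0.1],1],[[207,296,-50],[0,0,-0.1],1],[[230,328,-70],[0,0,-0.1],1],[[230,328,-70],[0,0,-0.1],1],[[230,328,-70],[0,0,-0.1],1]]'; python3 - <<'E'
from h import *
s=arm.read_state();M=R.from_quat(s["ee_rot"]).as_matrix();print(s["position"],np.arctan2(M[1,0],M[0,0]),s["joints"],s["clock"])
im,d=arm.get_image("wrist");cv2.imwrite("pics/w1.png",im[:,:,::-1]);np.savez("pics/w1.npz",im=im,d=d,p=s["position"],q=s["ee_rot"])
E
```

```text
clock: 1.15
position: [446.2, -256.5, 159.8]
ee_rot: [-0.431, -0.559, 0.56, 0.433]
contact_force: [-0.2, 0.3, -0.1]
gripper_width: 85.6
[ 446.2 -256.5  159.8] 1.8274522542793545 [-0.21  0.27 -0.36 -0.   -0.95 -1.11] 1.15
```

View pics/w1.png

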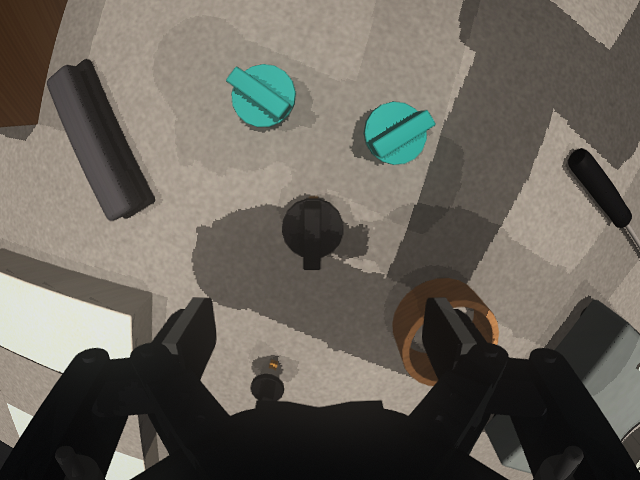

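```bash
cat >> h.py <<'E'
def wcloud(f):
    p=arm.camera_params("wrist");K=p["camera_matrix"];T=p["T_tool_cam"]
    v,u=np.mgrid[:480,:640].astype(float)
    x=(u-K[0,2])/K[0,0];y=(v-K[1,2])/K[1,1];r=np.hypot(x,y)+1e-9
    k=np.tan(r)/r*f["d"]
    c=np.stack([x*k,y*k,f["d"]],-1)@T[:3,:3].T+T[:3,3]
    return c@R.from_quat(f["q"]).as_matrix().T+f["p"]
E
python3 - <<'E'
from h import *
f=np.load("pics/w1.npz");P=wcloud(f)
m=np.zeros((480,640),bool);m[185:285,270:360]=1
q=P[m&(P[...,2]>55)&(P[...,2]<80)]
print(len(q),q.mean(0),q.min(0),q.max(0))
(c,sz,a)=cv2.minAreaRect(q[:,:2].astype(np.float32));print(c,sz,a)
q=P[m&(P[...,2]>30)&(P[...,2]<48)];print(cv2.minEnclosingCircle(q[:,:2].astype(np.float32)),len(q),q[:,2].mean())
cv2.imwrite("pics/w1c.png",cv2.resize(f["im"][180:290,265:375,::-1],None,fx=5,fy=5)*2)
E
```

```text
1140 [ 445.65 -261.6    65.32] [ 424.84 -271.55   55.47] [ 469.22 -250.84   67.82]
(446.9881286621094, -261.1658630371094) (43.93144226074219, 11.597468376159668) 13.942105293273926
((447.44012451171875, -261.01904296875), 23.1739501953125) 1942 39.6407712949099
```

View pics/w1c.png

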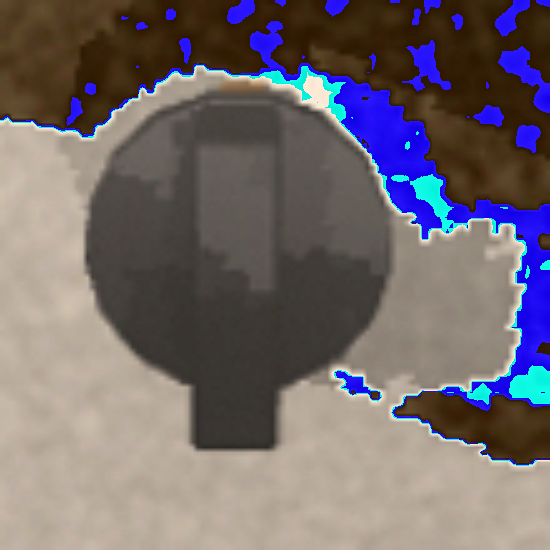

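Bar centre is (447.0, -261.1), size 43.9 × 11.6 mm, top at 65 mm, angle 0.243 rad. That matches the given sizes. I'll descend with the jaws open.

```bash
python3 -m creep '[[[1,-4.6,-20],[0,0,-0.013],1],[[1,-4.6,-45],[0,0,-0.013],1],[[1,-4.6,-70],[0,0,-0.013],1],[[1,-4.6,-90],[0,0,-0.013],1],[[1,-4.6,-105],[0,0,-0.013],1],[[1,-4.6,-116],[0,0,-0.013],1],[[1,-4.6,-116],[0,0,-0.013],1],[[1,-4.6,-116],[0,0,-0.013],1]]'
```

```text
clock: 1.87
position: [446.6, -264.4, 45.7]
ee_rot: [-0.437, -0.556, 0.556, 0.437]
contact_force: [0.3, 0.6, 0.4]
gripper_width: 85.3
```

```bash
python3 -m creep '[[[0.4,3.2,-2],[0,0,0],1],[[0.4,3.2,-2],[0,0,0],1],[[0.4,3.2,-2],[0,0,0],0.2],[[0.4,3.2,-2],[0,0,0],-0.3],[[0.4,3.2,-2],[0,0,0],-1],[[0.4,3.2,-2],[0,0,0],-1],[[0.4,3.2,-2],[0,0,0],-1],[[0.4,3.2,-2],[0,0,0],-1]]'
```

```text
clock: 2.53
position: [447.4, -259.9, 43.4]
ee_rot: [0.437, 0.556, -0.556, -0.437]
contact_force: [0.5, 0.2, 0.1]
gripper_width: 12.0
```

Grip holds at 12.0 mm. I'll lift, then take one check of how it hangs in the hand.

```bash
python3 -m creep '[[[0,0,10],[0,0,0],-1],[[0,0,25],[0,0,0],-1],[[0,0,50],[0,0,0],-1],[[0,0,80],[0,0,0],-1],[[0,0,115],[0,0,0.05],-1],[[0,0,150],[0,0,0.15],-1],[[0,0,170],[0,0,0.27],-1],[[10,15,170],[0,0,0.39],-1],[[20,35,170],[0,0,0.51],-1],[[30,60,170],[0,0,0.63],-1],[[40,90,170],[0,0,0.75],-1],[[50,120,170],[0,0,0.87],-1]]'
python3 -m creep '[[[10,30,0],[0,0,0.12],-1],[[20,60,0],[0,0,0.24],-1],[[30,90,0],[0,0,0.36],-1],[[40,120,0],[0,0,0.48],-1],[[50,150,0],[0,0,0.6],-1],[[60,180,0],[0,0,0.72],-1],[[70,210,0],[0,0,0.84],-1],[[80,240,0],[0,0,0.96],-1],[[90,270,0],[0,0,1.08],-1],[[100,300,0],[0,0,1.2],-1],[[105,330,0],[0,0,1.32],-1],[[108,350,0],[0,0,1.44],-1]]'
python3 -m creep '[[[0,5,0],[0,0,0.1],-1],[[0,10,0],[0,0,0.21],-1],[[0,13,0],[0,0,0.21],-1],[[0,13,0],[0,0,0.21],-1],[[0,13,0],[0,0,0.21],-1]]'
python3 - <<'E'
from h import *
s=arm.read_state();M=R.from_quat(s["ee_rot"]).as_matrix();print(s["position"],np.arctan2(M[1,0],M[0,0]),s["joints"],s["clock"],s["gripper_width"],M[:,1],s["contact_force"],s["wrist_torque"])
for n in ("scene","side","wrist"):
    im,d=arm.get_image(n);cv2.imwrite(f"pics/{n}2.png",im[:,:,::-1]);np.savez(f"pics/{n}2.npz",im=im,d=d,p=s["position"],q=s["ee_rot"])
    if n!="wrist":
        u,v=proj(n,s["position"]).astype(int); c=im[max(v-50,0):v+70,max(0,u-60):u+60,::-1]; cv2.imwrite(f"pics/{n}2c.png",cv2.resize(c,None,fx=4,fy=4,interpolation=cv2.INTER_CUBIC)); print(n,u,v)
E
```

```text
clock: 3.53
position: [496.9, -138.8, 213.6]
ee_rot: [0.16, 0.689, -0.689, -0.16]
contact_force: [1.4, 0.0, -2.8]
gripper_width: 10.6
clock: 4.53
position: [605.3, 212.6, 212.9]
ee_rot: [-0.335, 0.623, -0.623, 0.334]
contact_force: [-0.3, -0.4, -2.0]
gripper_width: 11.1
clock: 4.95
position: [605.0, 222.8, 213.3]
ee_rot: [-0.396, 0.586, -0.586, 0.395]
contact_force: [-0.3, -0.3, -1.4]
gripper_width: 10.9
[605.05 222.83 213.29] -1.9549912430441334 [ 0.6   0.43  0.03 -0.   -1.17  0.58] 4.95 10.941060625448348 [-0. -0. -1.] [-0.25 -0.32 -1.41] [-0.02  0.02  0.02]
scene 443 135
side 159 248
```

```bash
python3 - <<'E'
import cv2,numpy as np
a=cv2.imread("pics/scene2c.png");b=cv2.imread("pics/side2c.png")
h=min(a.shape[0],b.shape[0]);o=np.hstack([a[:h,:480],b[:h,:480]]);cv2.imwrite("pics/cc2.png",cv2.resize(o,None,fx=.83,fy=.83))
E
```

```text
(no output)
```

View pics/cc2.png

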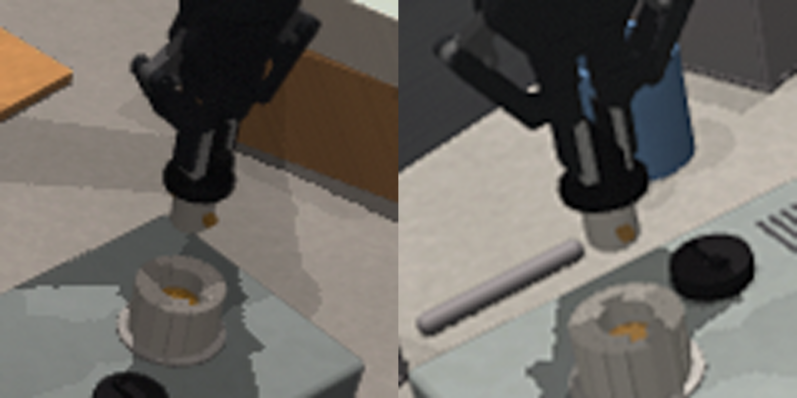

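View pics/wrist2.png

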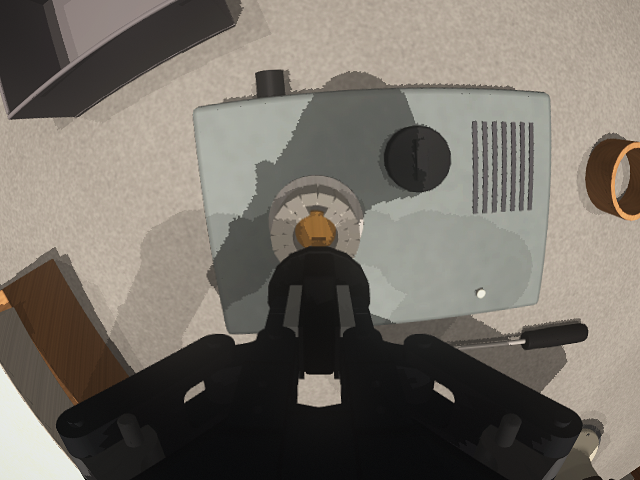

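The carrier hangs upright. The wrist view shows one slot at (317,208), nearly in line with the bar. I'll measure carrier and socket in the same pictures, so calibration errors cancel.

```bash
python3 - <<'E'
from h import *
f=np.load("pics/wrist2.npz");P=wcloud(f);im=f["im"].astype(int)
m=np.zeros((480,640),bool);m[165:275,260:375]=1
r=P[m&(abs(P[...,2]-117)<6)];print("rim pts",len(r),r[:,2].mean())
h=r[:,:2].astype(np.float32)
# outer radius: fit circle via robust on hull points with known r=30
from scipy.optimize import least_squares
hu=cv2.convexHull(h)[:,0]; 
c0=np.array([606.,225.])
far=hu
g=least_squares(lambda c:np.hypot(*(far-c).T)-30,c0,loss="soft_l1").x;print("outer centre",g, (np.hypot(*(far-g).T)-30))
for n in("scene","side"):
    k=np.load(f"pics/{n}2.npz");Q=cloud(n,k["d"])
    d=np.hypot(Q[...,0]-606,Q[...,1]-225)
    for lo,hi,nm,rad in((113,121,"rim",30),(203,209,"cap",23),(173,198,"barrel",14)):
        q=Q[(d<45)&(Q[...,2]>lo)&(Q[...,2]<hi)]
        if len(q)<5: continue
        print(n,nm,len(q),q.mean(0),q.min(0),q.max(0))
        if nm!="rim":
            g=least_squares(lambda c:np.hypot(*(q[:,:2]-c).T)-rad,c0,loss="soft_l1").x;print("  circle",g)
        else:
            hu=cv2.convexHull(q[:,:2].astype(np.float32))[:,0]
            print("  circle",least_squares(lambda c:np.hypot(*(hu-c).T)-rad,c0,loss="soft_l1").x)
# slot dark/yellow zone
cv2.imwrite("pics/w2c.png",cv2.resize(f["im"][165:275,260:375,::-1],None,fx=6,fy=5.4,interpolation=cv2.INTER_CUBIC))
# orthophoto onto z=117 from wrist
E
```

```text
rim pts 3094 117.2173169027811
outer centre [607.85 224.73] [ 0.17 -0.04 -0.02 -0.01  0.13  0.18 -0.06  0.18  0.4   0.75  0.61  0.17
  0.   -0.42 -0.92  0.07  0.63  0.38  0.34  0.09  0.29  0.38  0.18  0.21
  0.08 -0.07  0.31 -0.23 -0.22 -0.06 -0.18 -0.11  0.17]
scene rim 320 [608.36 221.66 117.39] [577.92 191.43 113.  ] [637.98 255.14 120.98]
  circle [607.64 222.64]
scene cap 73 [608.77 209.91 206.87] [582.29 197.23 203.13] [629.23 239.73 209.  ]
  circle [605.3  224.38]
scene barrel 115 [610.14 212.62 185.05] [587.38 205.03 173.45] [625.97 224.77 197.97]
  circle [606.14 223.  ]
side rim 474 [604.18 227.71 116.32] [573.97 194.48 113.11] [636.84 257.93 120.15]
  circle [604.59 226.56]
side cap 169 [596.3  231.95 207.19] [580.01 202.39 203.09] [625.42 247.39 208.97]
  circle [604.8  221.83]
side barrel 174 [595.62 231.69 184.22] [583.4  216.44 173.01] [614.08 238.91 195.67]
  circle [603.56 223.45]
```

View pics/w2c.png

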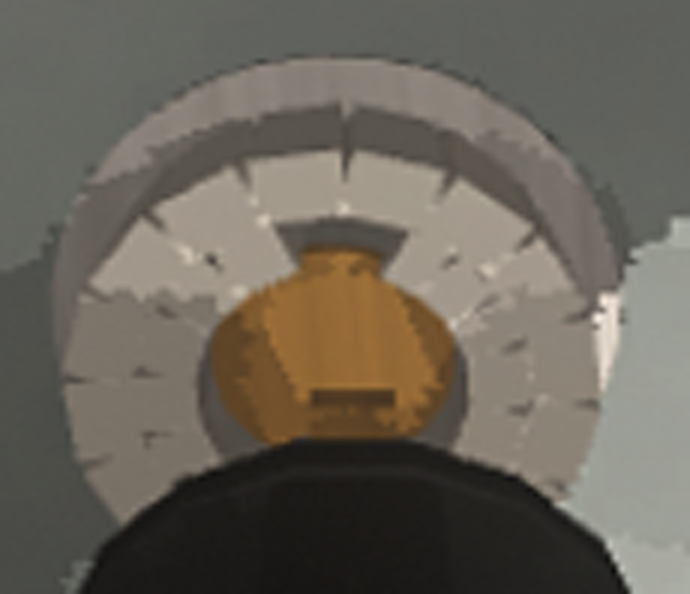

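```bash
cat >> h.py <<'E'
def wray(f,uv,z):
    p=arm.camera_params("wrist");K=p["camera_matrix"];T=p["T_tool_cam"]
    x=(uv[0]-K[0,2])/K[0,0];y=(uv[1]-K[1,2])/K[1,1];r=np.hypot(x,y)+1e-9
    c=np.array([x/r*np.sin(r),y/r*np.sin(r),np.cos(r)])
    M=R.from_quat(f["q"]).as_matrix();d=M@T[:3,:3]@c;o=M@T[:3,3]+f["p"]
    return o+d*(z-o[2])/d[2]
E
python3 - <<'E'
from h import *
f=np.load("pics/wrist2.npz")
A=wray(f,(305.8,206.1),117);B=wray(f,(328,207.2),117)
# inner bore edges left/right widest at rim level
L=wray(f,(198/6+260,385/5.4+165),117);Rr=wray(f,(467/6+260,385/5.4+165),117)
print(A,B,np.linalg.norm(A-B),L,Rr,np.linalg.norm(L-Rr),(L+Rr)/2)
m=(A+B)/2
for c in((607.85,224.73),(606.3,225.2),(607,225)):
    d=m[:2]-c;print(c,np.hypot(*d),np.arctan2(-d[1],-d[0])+np.pi if 0 else np.arctan2(d[1],d[0]))
E=A-B;print("edge normal",np.arctan2(E[1],E[0])+np.pi/2,np.arctan2(E[1],E[0])-np.pi/2)
# rim ring fit by the white/collar outer top edge
pts=[(148,212),(240,163),(345,150),(448,175),(535,235),(590,315),(68,380),(92,295),(598,405)]
W=np.array([wray(f,(x/6+260,y/5.4+165),117) for x,y in pts])[:,:2]
from scipy.optimize import least_squares
g=least_squares(lambda c:np.hypot(*(W-c).T)-30,[606,225]);print(g.x,g.fun)
g=least_squares(lambda c:np.hypot(*(W-c[:2]).T)-c[2],[606,225,30]);print(g.x)
# carrier cap rim visible arc: find black boundary
cap=[(80,590),(180,488),(345,440),(500,475),(605,550)]
for z in(206,209):
  C=np.array([wray(f,(x/6+260,y/5.4+165),z) for x,y in cap])[:,:2]
  g=least_squares(lambda c:np.hypot(*(C-c).T)-23,[606,225]);print("cap",z,g.x,g.fun)
E
```

```text
[629.   222.47 117.  ] [622.82 209.21 117.  ] 14.635435109069082 [613.09 238.44 117.  ] [601.75 210.46 117.  ] 30.191053538221894 [607.42 224.45 117.  ]
(607.85, 224.73) 20.13059728352242 -0.45730166493244023
(606.3, 225.2) 21.730436344241703 -0.44521402769005286
(607, 225) 21.012891281160606 -0.4509701466942045
edge normal 2.7055409081283033 -0.4360517454614896
[606.95 224.51] [ 0.32  0.27  0.13 -0.19 -0.37  0.13 -0.07 -0.59 -0.07]
[607.14 224.43  29.84]
cap 206 [605.34 222.64] [-0.26  0.04  0.32 -0.17 -0.15]
cap 209 [606.14 222.27] [-0.4   0.08  0.43 -0.14 -0.3 ]
```

Socket centre is (607.0, 224.5) with slots at -0.445 rad; bore 30.2 mm and rim radius 29.8 mm both match. The carrier sits about (0.8, -0.4) off the TCP, which agrees with the grasp measurement. I'll align just above the mouth.

```bash
python3 -m creep '[[[1.2,2.1,-10],[0,0,-0.06],-1],[[1.2,2.1,-25],[0,0,-0.06],-1],[[1.2,2.1,-40],[0,0,-0.06],-1],[[1.2,2.1,-49],[0,0,-0.06],-1],[[1.2,2.1,-49],[0,0,-0.06],-1],[[1.2,2.1,-49],[0,0,-0.06],-1],[[1.2,2.1,-49],[0,0,-0.06],-1]]'
python3 - <<'E'
from h import *
s=arm.read_state();M=R.from_quat(s["ee_rot"]).as_matrix();print(s["position"],np.arctan2(M[1,0],M[0,0])+np.pi/2,s["contact_force"],s["gripper_width"])
E
```

```text
clock: 5.68
position: [607.3, 225.3, 165.4]
ee_rot: [0.378, -0.597, 0.598, -0.379]
contact_force: [0.4, 0.4, -1.3]
gripper_width: 10.7
[607.29 225.3  165.41] -0.4419601514995759 [ 0.35  0.44 -1.31] 10.673450527926617
```

```bash
python3 -m creep '[[[-0.8,-0.3,0],[0,0,0],-1],[[-0.8,-0.3,0],[0,0,0],-1],[[-0.8,-0.3,0],[0,0,0],-1]]'
python3 -m creep '[[[0,0,-2],[0,0,0],-1],[[0,0,-4],[0,0,0],-1],[[0,0,-6],[0,0,0],-1],[[0,0,-8],[0,0,0],-1],[[0,0,-8],[0,0,0],-1],[[0,0,-8],[0,0,0],-1]]'; python3 -m creep '[[[0,0,-1],[0,0,0],-1],[[0,0,-2],[0,0,0],-1],[[0,0,-3],[0,0,0],-1],[[0,0,-4],[0,0,0],-1],[[0,0,-4],[0,0,0],-1],[[0,0,-4],[0,0,0],-1]]'
```

```text
clock: 5.93
position: [606.0, 225.1, 165.1]
ee_rot: [0.378, -0.597, 0.597, -0.379]
contact_force: [0.1, -0.3, -2.0]
gripper_width: 10.4
clock: 6.43
position: [605.7, 224.8, 156.0]
ee_rot: [0.379, -0.597, 0.597, -0.378]
contact_force: [-0.1, -0.3, -1.0]
gripper_width: 10.5
clock: 6.93
position: [605.7, 224.9, 152.2]
ee_rot: [0.378, -0.597, 0.597, -0.378]
contact_force: [0.5, 0.8, -2.5]
gripper_width: 10.6
```

The barrel is about 8 mm into the bore with no force. I'll go on gently through the rim level.

```bash
python3 -m creep '[[[0,0,-1],[0,0,0],-1],[[0,0,-2],[0,0,0],-1],[[0,0,-3],[0,0,0],-1],[[0,0,-4],[0,0,0],-1],[[0,0,-4],[0,0,0],-1]]'; python3 -m creep '[[[0,0,-1],[0,0,0],-1],[[0,0,-2],[0,0,0],-1],[[0,0,-3],[0,0,0],-1],[[0,0,-3],[0,0,0],-1]]'
```

```text
clock: 7.35
position: [605.6, 224.8, 148.0]
ee_rot: [-0.378, 0.597, -0.597, 0.378]
contact_force: [-0.4, 0.1, -2.4]
gripper_width: 10.6
clock: 7.68
position: [605.8, 225.0, 145.6]
ee_rot: [0.378, -0.597, 0.597, -0.378]
contact_force: [0.7, -0.7, -1.2]
gripper_width: 11.0
```

The lugs are in the slots (underside about 102) with no force. Now I push against the spring.

```bash
python3 -m creep '[[[0,0,-1],[0,0,0],-1],[[0,0,-2],[0,0,0],-1],[[0,0,-3],[0,0,0],-1],[[0,0,-4],[0,0,0],-1],[[0,0,-4],[0,0,0],-1]]'; python3 -m creep '[[[0,0,-1],[0,0,0],-1],[[0,0,-2],[0,0,0],-1],[[0,0,-3],[0,0,0],-1],[[0,0,-4],[0,0,0],-1],[[0,0,-4],[0,0,0],-1]]';
```

```text
clock: 8.1
position: [606.0, 225.0, 141.7]
ee_rot: [0.378, -0.597, 0.597, -0.379]
contact_force: [-0.9, -0.3, 2.8]
gripper_width: 10.7
clock: 8.52
position: [606.0, 225.0, 137.5]
ee_rot: [0.378, -0.597, 0.597, -0.379]
contact_force: [-1.3, -0.4, 4.8]
gripper_width: 10.7
```

```bash
python3 -m creep '[[[0,0,-1],[0,0,0],-1],[[0,0,-2],[0,0,0],-1],[[0,0,-3],[0,0,0],-1],[[0,0,-4],[0,0,0],-1],[[0,0,-5],[0,0,0],-1],[[0,0,-5],[0,0,0],-1],[[0,0,-5],[0,0,0],-1]]'; python3 - <<'E'
from h import *
s=arm.read_state();M=R.from_quat(s["ee_rot"]).as_matrix();print(s["position"],np.arctan2(M[1,0],M[0,0])+np.pi/2,s["contact_force"],s["wrist_torque"],s["gripper_width"])
E
```

```text
clock: 9.1
position: [606.0, 225.0, 133.2]
ee_rot: [0.378, -0.597, 0.597, -0.379]
contact_force: [-1.8, -0.7, 7.6]
gripper_width: 10.4
[606.02 225.04 133.24] -0.44145386279146104 [-1.8  -0.68  7.6 ] [-0.14  0.77 -0.05] 10.38370252885729
```

```bash
python3 -m creep '[[[0,0,-0.7],[0,0,0],-1],[[0,0,-0.7],[0,0,-0.05],-1],[[0,0,-0.7],[0,0,-0.1],-1],[[0.1,0.1,-0.7],[0,0,-0.15],-1],[[0.1,0.1,-0.7],[0,0,-0.2],-1],[[0.2,0.1,-0.7],[0,0,-0.25],-1],[[0.2,0.1,-0.7],[0,0,-0.3],-1],[[0.2,0.1,-0.7],[0,0,-0.3],-1]]'; python3 - <<'E'
from h import *
s=arm.read_state();M=R.from_quat(s["ee_rot"]).as_matrix();print(s["position"],np.arctan2(M[1,0],M[0,0])+np.pi/2,s["contact_force"],s["wrist_torque"],s["gripper_width"])
E
```

```text
clock: 9.77
position: [607.3, 225.3, 133.1]
ee_rot: [0.283, -0.647, 0.648, -0.286]
contact_force: [-1.5, 0.1, 6.5]
gripper_width: 10.9
[607.29 225.33 133.14] -0.7429217794583423 [-1.46  0.08  6.54] [-0.2   0.14  0.  ] 10.93872745738718
```

```bash
python3 -m creep '[[[0,0,-0.7],[0,0,-0.05],-1],[[0,0,-0.7],[0,0,-0.1],-1],[[0,0.1,-0.7],[0,0,-0.15],-1],[[0.1,0.1,-0.7],[0,0,-0.2],-1],[[0.1,0.1,-0.7],[0,0,-0.25],-1],[[0.1,0.1,-0.7],[0,0,-0.3],-1],[[0.1,0.2,-0.7],[0,0,-0.35],-1],[[0.2,0.2,-0.7],[0,0,-0.4],-1],[[0.2,0.2,-0.7],[0,0,-0.4],-1]]'; python3 - <<'E'
from h import *
s=arm.read_state();M=R.from_quat(s["ee_rot"]).as_matrix();print(s["position"],np.arctan2(M[1,0],M[0,0])+np.pi/2,s["contact_force"],s["wrist_torque"],s["gripper_width"])
E
```

```text
clock: 10.52
position: [607.7, 225.5, 132.6]
ee_rot: [-0.149, 0.691, -0.691, 0.152]
contact_force: [0.3, -0.4, 8.1]
gripper_width: 10.5
[607.74 225.53 132.63] -1.1428639592039387 [ 0.3  -0.37  8.09] [-0.17  0.06  0.03] 10.491084242312777
```

```bash
python3 -m creep '[[[0,0,0],[0,0,-0.04],-1],[[0,0,0],[0,0,-0.08],-1],[[0,0.1,0],[0,0,-0.12],-1],[[0,0.1,0],[0,0,-0.16],-1],[[0,0.1,0],[0,0,-0.2],-1],[[0,0.1,0],[0,0,-0.2],-1]]'; python3 - <<'E'
from h import *
s=arm.read_state();M=R.from_quat(s["ee_rot"]).as_matrix();print(s["position"],np.arctan2(M[1,0],M[0,0])+np.pi/2,s["contact_force"],s["wrist_torque"],s["gripper_width"])
E
python3 -m creep '[[[0,0,0],[0,0,-0.03],-1],[[0,0,0],[0,0,-0.06],-1],[[0,0,0],[0,0,-0.06],-1]]'; python3 - <<'E'
from h import *
s=arm.read_state();M=R.from_quat(s["ee_rot"]).as_matrix();print(s["position"],np.arctan2(M[1,0],M[0,0])+np.pi/2,s["contact_force"],s["wrist_torque"],s["gripper_width"])
E
```

```text
clock: 11.02
position: [607.8, 225.6, 132.6]
ee_rot: [-0.079, 0.703, -0.702, 0.082]
contact_force: [-0.0, -0.4, 7.8]
gripper_width: 10.6
[607.79 225.59 132.63] -1.342529557143607 [-0.02 -0.42  7.84] [-0.28 -0.02 -0.  ] 10.597791162527686
clock: 11.27
position: [607.5, 225.7, 132.6]
ee_rot: [-0.058, 0.705, -0.704, 0.061]
contact_force: [-0.1, -0.7, 7.8]
gripper_width: 10.9
[607.47 225.66 132.61] -1.4019665674095911 [-0.09 -0.67  7.81] [-0.13  0.32 -0.  ] 10.94030714224209
```

```bash
python3 -m creep '[[[0,0,0],[0,0,-0.03],-1],[[0,0,0],[0,0,-0.05],-1],[[0,0,0],[0,0,-0.05],-1]]'; python3 - <<'E'
from h import *
s=arm.read_state();M=R.from_quat(s["ee_rot"]).as_matrix();print(s["position"],np.arctan2(M[1,0],M[0,0])+np.pi/2,s["contact_force"],s["wrist_torque"],s["joint_efforts"])
E
```

```text
clock: 11.52
position: [607.0, 225.7, 132.5]
ee_rot: [-0.041, 0.706, -0.706, 0.043]
contact_force: [-2.0, -0.3, 8.6]
gripper_width: 10.3
[607.03 225.69 132.53] -1.4512402341993575 [-2.04 -0.35  8.59] [-0.02  0.6   0.09] [ -0.47 -38.09  15.09   3.02   0.53  -0.25]
```

The stop is showing: 1.01 rad turned, torque and side force rising. I'll ease off slightly and let the spring lift it.

```bash
python3 -m creep '[[[0.2,0,0],[0,0,0.04],-1],[[0.2,0,1],[0,0,0.04],-1],[[0.2,0,2],[0,0,0.04],-1],[[0.2,0,3],[0,0,0.04],-1],[[0.2,0,3],[0,0,0.04],-1]]';python3 -m creep '[[[0,0,1],[0,0,0],-1],[[0,0,2],[0,0,0],-1],[[0,0,2],[0,0,0],-1]]';python3 -m creep '[[[0,0,0.7],[0,0,0],-1],[[0,0,0.7],[0,0,0],-1],[[0,0,0.7],[0,0,0],-1]]'; python3 - <<'E'
from h import *
s=arm.read_state();M=R.from_quat(s["ee_rot"]).as_matrix();print(s["position"],np.arctan2(M[1,0],M[0,0])+np.pi/2,s["contact_force"],s["wrist_torque"])
E
```

```text
clock: 11.93
position: [607.2, 225.7, 135.1]
ee_rot: [-0.055, 0.705, -0.705, 0.057]
contact_force: [-1.2, -0.4, 5.8]
gripper_width: 10.8
clock: 12.18
position: [607.1, 225.7, 136.8]
ee_rot: [-0.056, 0.705, -0.705, 0.057]
contact_force: [-1.4, -0.0, 5.6]
gripper_width: 10.6
clock: 12.43
position: [607.1, 225.7, 137.2]
ee_rot: [-0.056, 0.705, -0.705, 0.057]
contact_force: [0.4, -0.6, 4.5]
gripper_width: 10.9
[607.1  225.66 137.2 ] -1.4115313371169442 [ 0.43 -0.58  4.52] [ 0.1  -0.03  0.01]
```

```bash
python3 -m creep '[[[0,0,0.7],[0,0,0],-1],[[0,0,0.7],[0,0,0],-1],[[0,0,0.7],[0,0,0],-1]]';python3 -m creep '[[[0,0,0.7],[0,0,0],-1],[[0,0,0.7],[0,0,0],-1],[[0,0,0.7],[0,0,0],-1]]'
```

```text
clock: 12.68
position: [607.0, 225.6, 137.7]
ee_rot: [-0.056, 0.705, -0.705, 0.057]
contact_force: [0.9, 1.1, 4.1]
gripper_width: 10.6
clock: 12.93
position: [607.0, 225.6, 138.3]
ee_rot: [-0.056, 0.705, -0.705, 0.057]
contact_force: [2.5, 1.5, 4.1]
gripper_width: 10.7
```

```bash
python3 -m creep '[[[-0.2,-0.3,0.7],[0,0,0],-1],[[-0.2,-0.3,0.7],[0,0,0],-1],[[-0.2,-0.3,0.7],[0,0,0],-1]]';python3 -m creep '[[[0,0,0.7],[0,0,0],-1],[[0,0,0.7],[0,0,0],-1],[[0,0,0.7],[0,0,0],-1]]'
```

```text
clock: 13.18
position: [606.8, 225.5, 138.5]
ee_rot: [-0.056, 0.705, -0.705, 0.057]
contact_force: [3.7, 2.4, 0.7]
gripper_width: 10.6
clock: 13.43
position: [606.6, 225.5, 138.6]
ee_rot: [-0.056, 0.705, -0.705, 0.056]
contact_force: [5.2, 1.8, -0.6]
gripper_width: 10.6
```

The height now saturates at 138.6 and the push force is gone, so the lugs bear in the notches. I'll relax the side load, open, and retreat upward.

```bash
python3 -m creep '[[[0.5,0.3,-0.8],[0,0,0],-1],[[0.7,0.4,-0.8],[0,0,0],-1],[[0.7,0.4,-0.8],[0,0,0],-1]]'; python3 -m creep '[[[0,0,0],[0,0,0],-0.6],[[0,0,0],[0,0,0],-0.4],[[0,0,0],[0,0,0],0],[[0,0,0],[0,0,0],0.5],[[0,0,0],[0,0,0],0.5],[[0,0,0],[0,0,0],0.5]]'; python3 -m creep '[[[0,0,5],[0,0,0],0.5],[[0,0,12],[0,0,0],0.5],[[0,0,25],[0,0,0],0.5],[[0,0,45],[0,0,0],0.5],[[0,0,70],[0,0,0],0.5],[[0,0,100],[0,0,0],0.5],[[0,0,120],[0,0,0],0.5],[[0,0,120],[0,0,0],0.5]]'
python3 - <<'E'
from h import *
s=arm.read_state()
for n in ("scene","side","wrist"):
    im,d=arm.get_image(n);cv2.imwrite(f"pics/{n}3.png",im[:,:,::-1]);np.savez(f"pics/{n}3.npz",im=im,d=d,p=s["position"],q=s["ee_rot"])
f=np.load("pics/wrist3.npz");P=wcloud(f);d=np.hypot(P[...,0]-607,P[...,1]-225)
for lo,hi in((150,175),(125,140),(108,122)):
    q=P[(d<30)&(P[...,2]>lo)&(P[...,2]<hi)];print(lo,len(q),np.median(q,0) if len(q) else "")
    if len(q)>5:print(cv2.minAreaRect(q[:,:2].astype(np.float32)))
for n in("scene","side"):
    k=np.load(f"pics/{n}3.npz");Q=cloud(n,k["d"]);d=np.hypot(Q[...,0]-606,Q[...,1]-225)
    q=Q[(d<30)&(Q[...,2]>122)&(Q[...,2]<175)];print(n,np.percentile(q,[5,50,98],axis=0))
a=np.load("pics/scene3.npz")["im"][120:200,395:480,::-1];b=np.load("pics/side3.npz")["im"][240:320,125:210,::-1]
cv2.imwrite("pics/cc3.png",cv2.resize(np.hstack([a,b]),None,fx=4.5,fy=4.5,interpolation=cv2.INTER_CUBIC))
E
```

```text
clock: 13.68
position: [606.8, 225.5, 138.5]
ee_rot: [-0.056, 0.705, -0.705, 0.056]
contact_force: [2.0, 1.9, 1.1]
gripper_width: 10.9
clock: 14.18
position: [606.5, 225.1, 138.3]
ee_rot: [0.056, -0.705, 0.705, -0.056]
contact_force: [0.4, -0.7, -0.2]
gripper_width: 63.9
clock: 14.85
position: [609.3, 226.2, 265.9]
ee_rot: [-0.052, 0.706, -0.703, 0.06]
contact_force: [-0.7, -0.0, 0.8]
gripper_width: 64.0
150 1159 [611.17 224.   166.03]
((610.9396362304688, 225.93154907226562), (11.953248023986816, 44.027591705322266), 9.195212364196777)
125 767 [603.27 221.92 139.56]
((610.5863037109375, 225.69918823242188), (44.87367248535156, 45.656131744384766), 20.643749237060547)
108 158 [598.82 204.97 121.11]
((604.6678466796875, 216.7454071044922), (39.134185791015625, 55.78954315185547), 65.57139587402344)
scene [[589.67 202.36 130.45]
 [611.51 216.15 137.12]
 [628.83 244.38 163.46]]
side [[585.38 208.28 129.5 ]
 [599.79 231.66 140.95]
 [615.89 248.99 160.77]]
```

View pics/cc3.png

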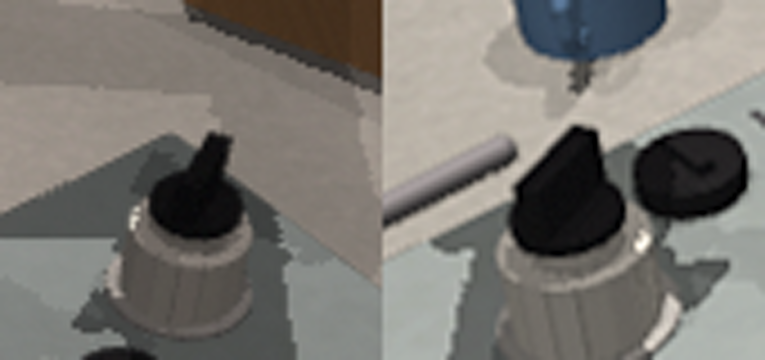

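View pics/wrist3.png

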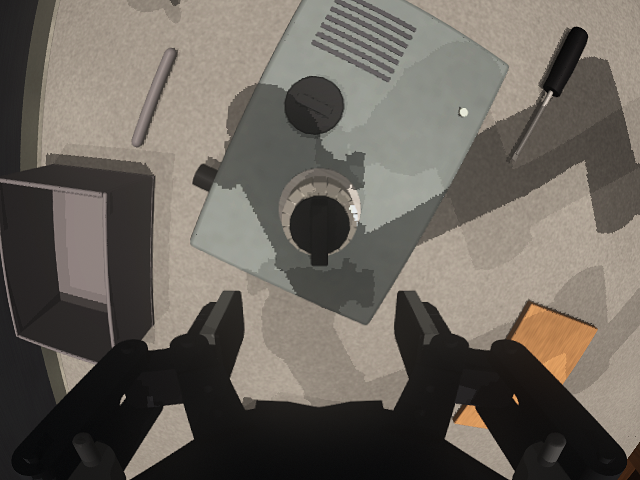

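The side and scene views give a bar top of 161–163. The wrist reading of 166 was taken while the arm was still settling, so I'll re-measure settled.

```bash
python3 -m creep '[[[0,0,0],[0,0,0],0.5],[[0,0,0],[0,0,0],0.5],[[0,0,0],[0,0,0],0.5],[[0,0,0],[0,0,0],0.5],[[0,0,0],[0,0,0],0.5],[[0,0,0],[0,0,0],0.5]]'
python3 - <<'E'
from h import *
s=arm.read_state();im,d=arm.get_image("wrist");np.savez("pics/w4.npz",im=im,d=d,p=s["position"],q=s["ee_rot"])
f=np.load("pics/w4.npz");P=wcloud(f);d=np.hypot(P[...,0]-607,P[...,1]-225)
D=np.hypot(P[...,0]-607,P[...,1]-225)
for lo,hi in((150,175),(125,146),(108,124)):
    q=P[(d<38)&(P[...,2]>lo)&(P[...,2]<hi)];print(lo,len(q),np.median(q,0))
    print(cv2.minAreaRect(q[:,:2].astype(np.float32)),cv2.minEnclosingCircle(q[:,:2].astype(np.float32)))
    if lo==150:
        A=np.c_[q[:,:2]-q[:,:2].mean(0),np.ones(len(q))];z=q[:,2];k=abs(z-np.median(z))<3;print("tilt",np.linalg.lstsq(A[k],z[k],rcond=None)[0])
l=P[(d>60)&(d<80)&(P[...,2]>65)&(P[...,2]<90)];print("lid(75)",np.median(l[:,2]))
for n in("scene","side"):
    k=np.load(f"pics/{n}3.npz");Q=cloud(n,k["d"]);d=np.hypot(Q[...,0]-607,Q[...,1]-225)
    l=Q[(d>50)&(d<80)&(Q[...,2]>65)&(Q[...,2]<90)];print(n,"lid",np.median(l[:,2]))
    im=k["im"].astype(int)
    # uppermost silhouettes: rays at expected heights
    for zt in(156,160,167): print(zt,proj(n,[[607+22*np.cos(-1.41)*t,225+22*np.sin(-1.41)*t,zt] for t in(-1,1)]).round(1).tolist())
E
```

```text
clock: 15.5
position: [606.8, 225.4, 258.3]
ee_rot: [0.056, -0.705, 0.705, -0.056]
contact_force: [0.4, -0.3, -0.4]
gripper_width: 64.0
150 1153 [607.79 222.54 160.51]
((607.5338745117188, 225.24215698242188), (12.251988410949707, 44.43294906616211), 8.923455238342285) ((607.4896850585938, 225.123779296875), 22.42731285095215)
tilt [ -0.01   0.   160.51]
125 1882 [608.19 223.78 134.61]
((607.6886596679688, 224.71400451660156), (45.09262466430664, 43.77219009399414), 9.288662910461426) ((607.4398803710938, 225.28094482421875), 23.12474822998047)
108 1627 [610.67 208.51 117.52]
((607.4744262695312, 224.01416015625), (59.76840591430664, 59.84270477294922), 9.243340492248535) ((607.4415283203125, 224.49053955078125), 30.778766632080078)
lid(75) 75.61042569178908
scene lid 75.87736404940549
156 [[443.4, 150.9], [436.4, 162.2]]
160 [[443.7, 149.5], [436.7, 160.7]]
167 [[444.3, 146.9], [437.2, 158.2]]
side lid 74.73517026933487
156 [[155.9, 283.2], [169.6, 268.8]]
160 [[155.5, 281.4], [169.3, 267.0]]
167 [[154.8, 278.2], [168.7, 263.9]]
```

Settled reading: bar top 160.5, rim 117.5, so the underside is 22.0 mm below the mouth. It is off-axis by less than 1 mm, with tilt about 0.01. I'm handing in.

```bash
python3 -c "
from bench import arm
print(arm.job_done())"
```

```text
the job is handed in; nothing more can be done
None
```

The larger black carrier is locked in the charger socket, and I handed the job in at about 15.5 s of the 67 s allowed. I gripped it by its bar and put the lugs into the slots at about -0.445 rad. I then pushed to about 27–28 mm with readings under 9 N and turned it about 1.0 rad clockwise until the stop began to bear. After that I eased up until the lugs caught in the notches, let go and backed off.

**Last check, arm settled:**
- **Depth:** the bar top is at 160.5 mm and the rim at 117.5 mm, so the underside is 22.0 mm below the mouth.
- **Position:** it is within 1 mm of the socket axis and tilted about 0.01 rad. The bar is at the locked angle.
- **Release:** nothing touches the robot.

**Disagreements:**
- A first wrist reading gave a bar top of 166 mm, but the arm was still settling, and the settled repeat corrected it. The scene and side views gave 163 and 161 mm.
- I felt the stop only weakly, at about 0.1 N m.

I did not measure the smaller carrier, tape roll, screwdriver and stapler again at the end. The arm passed well above them and no unexpected contact force showed.

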